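Reset the screwdriver controller for the next batch

ROBOT

A 7-joint arm with a two-finger parallel gripper is mounted at the origin on a cart in front of the work surface, level with it; the furniture and walls round the work are solid. World frame = base frame: x ahead of the robot, y to its left, z up, the work surface at z = 0. Lengths are in m, angles in rad, forces in N, time in s.
With the tool pointing down it reaches from about 0.375 to 0.925 m from the base axis. Payload 3.1 kg.
Tool frame: the origin (TCP) lies between the finger pads; the fingertips stand 19 mm ahead of it and the grasp point (between the pads) is the TCP; z points along the fingers, y is the line along which they close (so a half turn about z gives the same grasp; the last joint's range is limited). The gripper opens to 85 mm and grips with 20 to 120 N. Pads are 22 mm wide; open, the fingers measure 114 mm over their backs; the gripper's body (76 mm by 85 mm) begins 54 mm behind the grasp point. The pads swing forward as they close: fully open they stand 13 mm farther back than shut.
Start: joints at [-1.446, 0.383, 0.044, 1.598, -0.018, 1.161, -0.05], TCP at [0.144, 0.634, 0.25] pointing down, gripper open.
Joint ranges: [-2.61, 2.61], [-0.41, 2.15], [-1.48, 1.57], [0, 2.5], [-1.57, 4.71], [0.05, 1.97], [-2.85, 2.85]. Speed limits (rad/s): [2.79, 2.79, 3.14, 3.14, 3.14, 3.14, 3.14].

INTERFACE

Orientations are given as a unit quaternion [x, y, z, w].
In Python, from bench import move_ptp, movel, move_j, move_gripper, pause, inverse_kinematics, read_camera, camera_params, MotionError, sign_off, look_for, tip_of, read_time_s, read_qpos, read_joint_vel, read_effort, read_eef_pos, read_tcp_rot, read_ft_force, read_ft_torque, read_finger_gap, read_grasp_force gives the robot as it stands. Calls block until the motion is done:
- move_ptp(position, orientation): joint-space move of the TCP to a pose.
- movel(position, orientation=None, speed=0.15): straight line of the TCP; orientation=None keeps the orientation; speed is the mean speed in m/s.
- move_j(angles): joint-space move.
- move_gripper(opening, effort=None): finger opening in m; effort is the grip in N (None keeps the last); returns when the fingers have stopped.
- pause(seconds).
- inverse_kinematics(position, orientation): joint angles nearest the present ones, or None.
- read_camera(name): name is "scene" or "top" or "wrist"; returns the picture (400x640x3 uint8, red, green, blue); there is no depth.
- camera_params(name): a dict with "K" (3x3 intrinsics, pixels), "camera_from_world" (4x4, takes a point from world to camera coordinates). Camera axes: x right, y down, z forward; pixel columns grow to the right and rows downward; lengths in m; the calibration is good to about 2 mm. A picture is of the moment at which its call begins: read the wrist's pose just before it. camera_params takes no time and is no camera call; for the wrist camera it gives the pose at the moment of the call.
A pose or a line that the arm cannot do raises MotionError and nothing moves.
- sign_off(): hands the job in; it is judged then, once.
Trained networks look in the newest picture that a camera, given by its name, has taken for a name from the list of things; names that differ only in an ending like _2 or _b are one class to them, and where a whole thing is asked for, a point or a joint stands for the part that bears it (a point fixed in the world has none). Each returns a list of dicts, best first, with "confidence" (0 to 1); they miss things now and then, are a little off and sometimes report something else, mostly with a low value. They report only what shows in the picture. A call takes as long as a camera call.
- look_for(camera, name): "at" ([column, row] in pixels, amid what is visible of it).
- tip_of(camera, name): "at" ([column, row] in pixels: a listed point, or the origin of a listed thing).
Readings, each from a call of its own:
- read_time_s(): time.
- read_qpos(): joint angles.
- read_joint_vel(): joint speeds.
- read_effort(): joint torques, N m.
- read_eef_pos(): TCP position.
- read_tcp_rot(): TCP orientation.
- read_ft_force(): force on the tool from outside, world axes, zero at the start.
- read_ft_torque(): the same for the moment, N m.
- read_finger_gap(): finger opening in m.
- read_grasp_force(): force on a finger pad.
Only numpy, scipy, OpenCV 4.12 (cv2) and the standard library are available. Lean on these libraries where they do the work, as an engineer would, in place of code of your own. Each camera call takes 0.05 s, during which the arm holds its last target. There are 200 camera calls.

TASK

Reset the screwdriver controller for the next batch of gear units: with a fingertip roll its black edge thumbwheel, pressing so lightly that it turns but is not pushed in, until the orange line on the dial lines up with the red batch mark. Then push the wheel in gently, most of the way, to store the setting, let it spring out again, and slide the clear guard with the yellow bar over the wheel until it is fully shut. Leave the tin, the small box and the red bottle where they stand.

Things in the scene. Friction and masses are not known exactly. Their poses are not given: they have to be found in the camera images.
- controller: grey bench controller, 178 mm deep (x), 200 mm wide (y), fixed. Origin on the bench under it, 81 mm behind its front wall; x points from the front to the back, y left as seen from the front, z up. The flat control deck lies 65 mm above the bench from x = -81 to +27 mm; behind it a curved dial window rises to 82.5 mm and the raised back (from x = 65 mm) to 90 mm
- wheel_slot (a point): point on the deck, (-6, 0, 65) mm in the controller's frame, same axes: middle of the slot (12 by 46 mm, long along y) through which the wheel shows. Black knurled wheel, 60 mm diameter, 9 mm thick, axle along x; its top lies straight above this point. The rim stands 5 to 9 mm out of the deck; this differs between controllers and is not reported: find it by touch
- thumbwheel (a joint): angle of the wheel and of the dial drum on the same axle, -0.95 to 0.95 rad; grows as the top of the rim moves to the controller's -y (right as seen from the front), 30 mm of rim a radian. At 0 the orange line is on top. Turning takes about 1 to 1.5 N along the rim at 30 mm/s, a little more if faster; it stays where it is left
- wheel_push (a joint): how far the wheel is pushed straight down (its frame rocks on a pivot 50 mm behind, level with the rim): 0 to 0.10 rad, 0.02 rad for each mm. It gives from 4 N, then 2 N more per mm (8 N at 2 mm, 10 N at 3 mm, 14 N at the bottom, 5 mm) and springs out by itself. From 2.2 mm on it counts as pushed in, from 3 mm on the setting is stored. More than 20 N damages it
- mark (a joint): angle of the red batch mark on the dial, same zero and direction as the thumbwheel: the dial is set when both values agree. Under the window, not to be moved; it stands right of the orange line at the start
- dial_line (a point): middle of the orange line on the white dial drum, 36 mm from its axle, under the curved window 50 mm behind the wheel; z points out of the drum, y along its rim to the left. It moves the same way as the top of the wheel. Black ticks on the drum stand 0.1 rad (3.6 mm) apart
- mark_tip (a point): point on the drum's surface beneath the tip of the red mark; z points out of the drum, y along its rim to the left. The line is to stand at this point
- guard (a joint): how far the guard is open, 0 (shut, over the wheel) to 0.05 m (drawn out to the front, towards the controller's -x); slides with about 1.5 N and stays where it is left
- guard_bar (a point): middle of the front face of the guard's yellow grip bar, 10 mm above the deck; shut, it lies 22 mm in front of wheel_slot. The bar is 62 mm long along y, 6 mm thick, 19 mm high, and faces the controller's -x. Pushing this face to +x shuts the guard, a clear hood 14 mm high, 36 mm deep, behind the bar
- arbor_press: green arbor press, fixed and solid, 0.55 m tall, origin at the middle of its foot (270 by 145 mm); its lever with a red ball reaches up to 140 mm in front of its origin. Keep the arm clear of it: pass in front of it
- paste_tin: bystander: flat round tin of brown paste, 66 mm in diameter, 26 mm high; origin under its centre
- key_box: bystander: small open grey box, 82 by 58 by 24 mm; origin under its centre
- bottle_red: bystander: red bottle with a yellow nozzle, 32 mm in diameter, 147 mm high; origin under its centre

How it is judged:
On the way, in this order (a step that is already met when the one before it is completed fails the run):
1. the orange line is lined up with the red mark, the wheel not pushed in (y of dial_line in the frame of mark_tip between -0.0025 and 0.0025 m and value of joint wheel_push below 0.044 rad), for 0.2 s.
2. the wheel is pushed in with the line on the mark (y of dial_line in the frame of mark_tip between -0.0025 and 0.0025 m and value of joint wheel_push above 0.06 rad), for 0.1 s.
3. the wheel is let out and the guard slid shut over it (value of joint wheel_push below 0.02 rad and value of joint guard below 0.002 m), for 0.2 s.
At the end, for the whole second after the job is handed in: the orange line stands within 2.5 mm of the red mark, the wheel has sprung out (pushed in less than 1 mm) and is at rest, and the guard is shut to within 2 mm (all of step 3 and y of dial_line in the frame of mark_tip between -0.0025 and 0.0025 m and velocity of joint thumbwheel between -0.05 and 0.05 rad/s); the robot touches nothing.
It fails at once if the wheel was pushed in (2.2 mm or more) while the line was more than 2.5 mm off the mark, storing a wrong setting (value of joint wheel_push above 0.044 rad and (y of dial_line in the frame of mark_tip above 0.0025 m or y of dial_line in the frame of mark_tip below -0.0025 m)).
It fails at once if the wheel was loaded with more than 20 N (contact force between anything else and thumbwheel above 20 N).
It fails at once if the red mark was moved (distance of mark_tip from where it was at the start of the episode above 0.005 m).
It fails at once if the tin, the small box or the red bottle was moved by more than 15 mm (distance of any of paste_tin, key_box, bottle_red from where it was at the start of the episode above 0.015 m).
It also fails if it takes over 58 s, if anything falls off the work surface, if the arm or the gripper's body presses on something with over 40 N, if the wrist force passes 120 N, or if a joint passes its speed limit or range.

## Working session

There is one attempt and no reset: what is moved stays moved. The work goes in short steps, each a Python script; the robot and the scene stay as the last script left them, time stands still between calls to the robot, and variables do not carry over. Pictures are saved under pics/ and viewed, at most 10 in all, crops included, and the job is handed in when it is done.

```bash
mkdir -p pics; ls
python3 - <<'E'
from bench import *
import cv2,numpy as np
print(read_time_s(),read_eef_pos(),read_tcp_rot(),read_finger_gap(),read_ft_force())
for c in ["scene","top"]:
    im=read_camera(c); cv2.imwrite(f"pics/{c}0.png",im[:,:,::-1])
    P=camera_params(c); print(c,np.round(P["K"],1).tolist(),np.round(P["camera_from_world"],3).tolist())
    for n in ["controller","wheel_slot","dial_line","mark_tip","guard_bar","arbor_press","paste_tin","key_box","bottle_red"]:
        r=tip_of(c,n); print(n,[(np.round(d["at"],1).tolist(),round(d["confidence"],2)) for d in r[:2]])
E
```

```text
pics
0.0 [0.14339427 0.6330383  0.24886813] [ 1.11110391e-01  9.93807148e-01 -1.35135851e-03 -8.30809089e-05] 0.08547768195988667 [-0.88000731  0.03854002  0.26270257]
scene [[446.1, 0.0, 322.0], [0.0, 446.1, 202.1], [0.0, 0.0, 1.0]] [[0.598, -0.801, -0.013, -0.236], [-0.518, -0.374, -0.77, 0.382], [0.612, 0.467, -0.638, 0.619], [0.0, 0.0, 0.0, 1.0]]
controller [([255.5, 191.1], 0.78)]
wheel_slot [([248.4, 171.5], 0.8)]
dial_line []
mark_tip []
guard_bar [([253.6, 183.8], 0.61)]
arbor_press []
paste_tin [([308.3, 269.9], 0.8)]
key_box [([372.7, 305.7], 0.93)]
bottle_red []
top [[429.9, 0.0, 313.8], [0.0, 429.9, 205.6], [0.0, 0.0, 1.0]] [[-0.004, -1.0, -0.019, 0.15], [-0.995, 0.006, -0.103, 0.558], [0.103, 0.018, -0.995, 1.0], [0.0, 0.0, 0.0, 1.0]]
controller [([242.3, 215.9], 0.66)]
wheel_slot [([234.9, 214.3], 0.85), ([262.5, 142.6], 0.28)]
dial_line []
mark_tip []
guard_bar [([256.1, 228.4], 0.9)]
arbor_press [([413.5, 264.6], 0.32)]
paste_tin [([355.0, 263.2], 0.94)]
key_box [([416.3, 261.6], 0.69)]
bottle_red [([259.8, 142.9], 0.54)]
```

View pics/scene0.png

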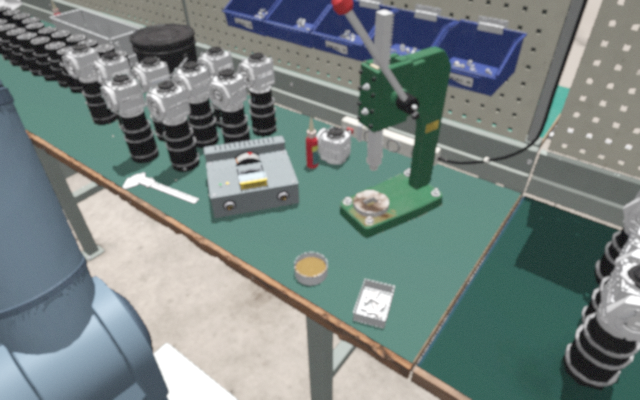

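View pics/top0.png

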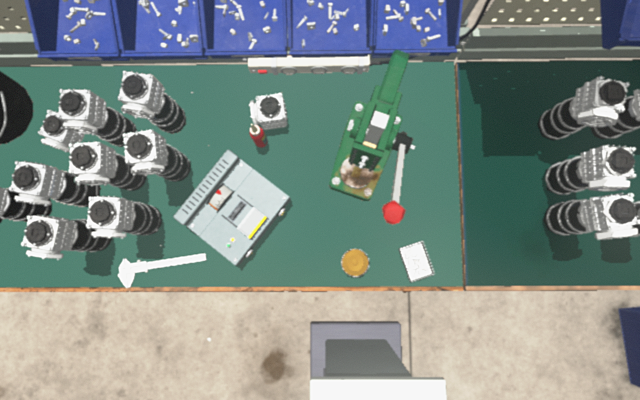

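```bash
cat > h.py <<'E'
from bench import *
import cv2,numpy as np
from scipy.spatial.transform import Rotation as R
def ray(P,px):
    T=np.array(P["camera_from_world"]);K=np.array(P["K"])
    d=T[:3,:3].T@np.linalg.solve(K,[px[0],px[1],1.]); return -T[:3,:3].T@T[:3,3],d
def at_z(P,px,z):
    o,d=ray(P,px); return o+d*(z-o[2])/d[2]
def proj(P,p):
    q=np.array(P["camera_from_world"])@np.r_[p,1]; q=np.array(P["K"])@q[:3]; return q[:2]/q[2]
E
python3 - <<'E'
from h import *
for c,l in [("scene",[("ctrl",(255.5,191.1),0),("slot",(248.4,171.5),.065),("bar",(253.6,183.8),.075),("tin",(308.3,269.9),0),("box",(372.7,305.7),0)]),
 ("top",[("ctrl",(242.3,215.9),0),("slot",(234.9,214.3),.065),("bar",(256.1,228.4),.075),("tin",(355,263.2),0),("box",(416.3,261.6),0),("bottle",(259.8,142.9),0)])]:
    for n,p,z in l: print(c,n,np.round(at_z(camera_params(c),p,z),4))
E
```

```text
scene ctrl [0.5553 0.3271 0.    ]
scene slot [0.5444 0.3304 0.065 ]
scene bar [0.5073 0.2767 0.075 ]
scene tin [0.4281 0.0603 0.    ]
scene box [ 0.4293 -0.0926  0.    ]
top ctrl [0.5368 0.324  0.    ]
top slot [0.5354 0.3292 0.065 ]
top bar [0.502  0.2781 0.075 ]
top tin [0.4202 0.0479 0.    ]
top box [ 0.4235 -0.1005  0.    ]
top bottle [0.7204 0.2824 0.    ]
```

The scene picture shows the grey controller at (250,178), with its bar at (253,184), left of the bottle and press. The top picture shows it yawed about 56°, with the slot at (235,214) and the guard drawn out towards (256,228). I'll go above it and look from close by.

```bash
cat >> h.py <<'E'
def quat(yaw):  # tool down, tool x at angle yaw in world
    return R.from_matrix(np.array([[np.cos(yaw),np.sin(yaw),0],[np.sin(yaw),-np.cos(yaw),0],[0,0,-1]])).as_quat()
E
python3 - <<'E'
from h import *
q=quat(np.radians(146))
t=np.array([0.537,0.329,0.24])
t=t-0.03*np.array([.56,.83,0])
print(inverse_kinematics(t,q))
move_ptp(t,q); print(read_time_s())
move_gripper(0.0,20); print(read_time_s(),read_finger_gap())
p=read_eef_pos(); P=camera_params("wrist"); im=read_camera("wrist")
cv2.imwrite("pics/w1.png",im[:,:,::-1])
T=np.array(P["camera_from_world"]); c=-T[:3,:3].T@T[:3,3]
Rt=R.from_quat(read_tcp_rot())
print(p,read_tcp_rot(),"cam in tool",Rt.inv().apply(c-p),"cam axis",Rt.inv().apply(T[2,:3]))
print(np.round(np.array(P["K"]),1).tolist())
for n,z in [("controller",0),("wheel_slot",.065),("dial_line",.08),("mark_tip",.08),("guard_bar",.075)]:
    for d in tip_of("wrist",n)[:2]: print(n,np.round(d["at"],1),round(d["confidence"],2),np.round(at_z(P,d["at"],z),4))
f=[]
for i in range(10): f.append(read_ft_force()); pause(0.01)
print(np.mean(f,0),np.std(f,0),read_time_s())
E
```

```text
[-0.90668085  0.31389706  0.37393145  1.74182544 -0.1262869   1.10949027
  0.48436574]
2.8167
3.5833 4.692094461349123e-05
[0.52024773 0.30403475 0.24002721] [2.92441860e-01 9.56283304e-01 2.01049672e-05 1.68445008e-05] cam in tool [ 0.07472279  0.00183872 -0.12527893] cam axis [-2.89929462e-01  3.40744595e-04  9.57047956e-01]
[[306.4, 0.0, 315.4], [0.0, 306.4, 203.5], [0.0, 0.0, 1.0]]
controller [343.9 180.1] 0.7 [0.546 0.331 0.   ]
wheel_slot [344.6 199.5] 0.91 [0.548  0.3236 0.065 ]
guard_bar [276.6 192.4] 0.94 [0.5017 0.2731 0.075 ]
[0.08101418 0.05989792 0.2325045 ] [0.45215559 0.52949922 0.59495834] 3.9667
```

View pics/w1.png

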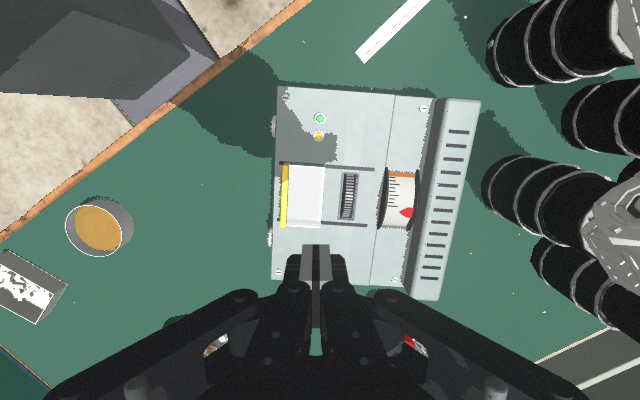

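The wrist picture shows the guard with its bar at (285,195), the wheel at (348,196) and the dial window at (400,200). The orange line is near (400,174) and the red mark near (407,212). I'll take a zoomed crop to measure them.

Run:
```python
import cv2
im=cv2.imread("pics/w1.png")[150:240,275:435]
cv2.imwrite("pics/w1c.png",cv2.resize(im,None,fx=5,fy=5,interpolation=cv2.INTER_CUBIC))
```

```text
(no output)
```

View pics/w1c.png

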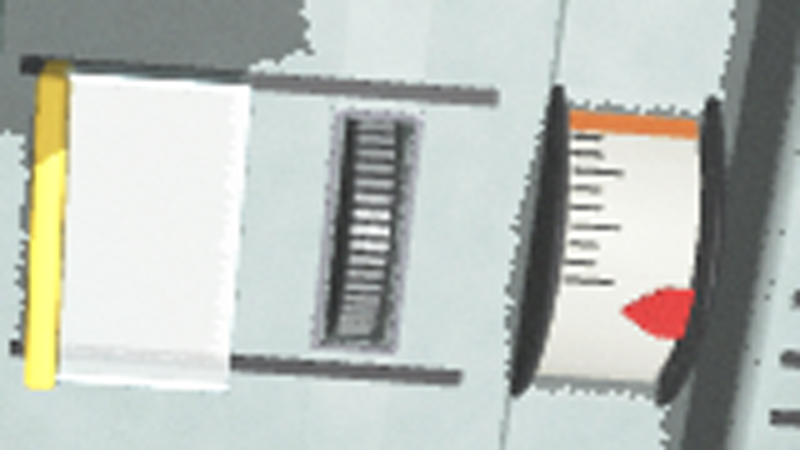

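```bash
cat > geo.py <<'E'
from h import *
P={"K":[[306.4,0,315.4],[0,306.4,203.5],[0,0,1]]}
def crop(c,r): return (275+c/5-.4,150+r/5-.4)
def cyl(P,px,o,yaw,h,r=.036):
    "angle (rad, + towards controller -y) on drum and x_c, of pixel px"
    c,d=ray(P,px); A=np.array([[np.cos(yaw),np.sin(yaw),0],[-np.sin(yaw),np.cos(yaw),0],[0,0,1]])
    c=A@(c-np.r_[o[:2],0])-[0,0,h]; d=A@d
    a=d[1]**2+d[2]**2;b=c[1]*d[1]+c[2]*d[2];k=c[1]**2+c[2]**2-r*r
    s=(-b-np.sqrt(b*b-a*k))/a; p=c+s*d
    return np.arctan2(-p[1],p[2]),p[0]
E
python3 - <<'E'
from geo import *
P=camera_params("wrist")
w=lambda c,r,z: at_z(P,crop(c,r),z)
S=[w(*c,.065) for c in [(330,110),(425,112),(398,352),(312,345)]]
m=np.mean(S,0); yx=(S[0]+S[1]-S[2]-S[3])/2; print("slot",m,"len",np.linalg.norm(yx),"yaw from y",np.degrees(np.arctan2(-yx[0],yx[1])))
for a,b in [((250,80),(498,97)),((230,362),(460,378))]:
    v=w(*b,.065)-w(*a,.065); print("rail yaw",np.degrees(np.arctan2(v[1],v[0])))
v=w(498,97,.065)-w(460,378,.065); print("rail-end yaw",np.degrees(np.arctan2(-v[0],v[1])))
b=[w(62,65,.084),w(45,385,.084)]; v=b[0]-b[1]; print("bar top", np.mean(b,0),np.linalg.norm(v),np.degrees(np.arctan2(-v[0],v[1])))
yaw=np.radians(56)
o=m+.006*np.array([np.cos(yaw),np.sin(yaw),0])
for h in (.040,.044):
  for yw in (55,56,57):
    yaw=np.radians(yw)
    print(h,yw,"line",cyl(P,crop(634,123),o,yaw,h),"mark",cyl(P,crop(622,310),o,yaw,h),"ticks",[round(cyl(P,crop(585,r),o,yaw,h)[0],3) for r in (137,172,187,207,227,242,262,282)])
for n in ("dial_line","mark_tip","guard_bar","wheel_slot"):
    print(n,[(d["at"],d["confidence"]) for d in look_for("wrist",n)[:2]])
E
```

```text
slot [0.54674777 0.32830674 0.065     ] len 0.050157882337954235 yaw from y 52.49835423817546
rail yaw 52.01234318768348
rail yaw 51.71977152039963
rail-end yaw 51.493744494501605
bar top [0.5074646  0.28044491 0.084     ] 0.06329141316497362 51.405024193121704
0.04 55 line (np.float64(-0.7217262343334803), np.float64(0.04568579870070948)) mark (np.float64(0.3695524089713419), np.float64(0.04512848809264796)) ticks [np.float64(-0.631), np.float64(-0.43), np.float64(-0.348), np.float64(-0.239), np.float64(-0.13), np.float64(-0.047), np.float64(0.067), np.float64(0.187)]
0.04 56 line (np.float64(-0.6967362586808343), np.float64(0.045926654808710464)) mark (np.float64(0.3967223831589498), np.float64(0.04499991858367835)) ticks [np.float64(-0.612), np.float64(-0.413), np.float64(-0.331), np.float64(-0.223), np.float64(-0.113), np.float64(-0.03), np.float64(0.085), np.float64(0.206)]
0.04 57 line (np.float64(-0.6720407856699464), np.float64(0.04616437141287125)) mark (np.float64(0.4245386934888028), np.float64(0.04486301064945951)) ticks [np.float64(-0.594), np.float64(-0.396), np.float64
[... 502 characters left out ...]
166)) mark (np.float64(0.3510871607678288), np.float64(0.043675932595542456)) ticks [np.float64(-0.637), np.float64(-0.439), np.float64(-0.358), np.float64(-0.25), np.float64(-0.143), np.float64(-0.061), np.float64(0.051), np.float64(0.169)]
0.044 57 line (np.float64(-0.6974218416696377), np.float64(0.045199469056898686)) mark (np.float64(0.3770251958146964), np.float64(0.04354695126791118)) ticks [np.float64(-0.619), np.float64(-0.422), np.float64(-0.341), np.float64(-0.234), np.float64(-0.127), np.float64(-0.044), np.float64(0.068), np.float64(0.187)]
dial_line [([341.5, 192.2], 0.92)]
mark_tip []
guard_bar [([300.0, 194.6], 0.76), ([26.6, 289.4], 0.36)]
wheel_slot [([371.4, 183.3], 0.77)]
```

The crop shows the slot centre at wrist pixel (348,196), with the rails giving a yaw of about 51.8°. The orange line is at about −0.78 rad and the mark tip at about +0.3 rad, and the guard is about 40 mm open. Next I'll touch the wheel and make the first stroke.

```bash
cat >> geo.py <<'E'
YAW=np.radians(51.8); SLOT=np.array([.5467,.3283,.065])
XC=np.array([np.cos(YAW),np.sin(YAW),0]); YC=np.array([-np.sin(YAW),np.cos(YAW),0]); O=SLOT+.006*XC-[0,0,.065]
Q=quat(YAW+np.pi/2)
def W(x,y,z): return O+x*XC+y*YC+np.array([0,0,z])   # controller frame -> world
def fz(n=8):
    f=[]
    for i in range(n): f.append(read_ft_force()); pause(.005)
    return np.mean(f,0)
def dial(h=.042,save=None):
    P=camera_params("wrist"); im=read_camera("wrist")
    if save: cv2.imwrite(save,im[:,:,::-1])
    hsv=cv2.cvtColor(im,cv2.COLOR_RGB2HSV).astype(int); H,S,V=hsv[...,0],hsv[...,1],hsv[...,2]
    out={}
    for n,m in (("line",(H>=8)&(H<=18)&(S>130)&(V>120)),("mark",((H<=5)|(H>=174))&(S>130)&(V>100))):
        pts=[]
        for r,c in zip(*np.nonzero(m)):
            with np.errstate(invalid="ignore"): a,x=cyl(P,(c,r),O,YAW,h)
            if .028<x<.066 and abs(a)<1.2: pts.append((a,x))
        pts=np.array(pts)
        if len(pts)<4: out[n]=None; continue
        if n=="mark": k=pts[pts[:,1]<=pts[:,1].min()+.004]; out[n]=(round(k[:,0].mean(),3),round(pts[:,0].mean(),3),len(pts),round(pts[:,1].min(),4))
        else: out[n]=(round(pts[:,0].mean(),3),np.round(np.ptp(pts[:,0]),3),len(pts),round(pts[:,1].mean(),4))
    return out
E
python3 - <<'E'
from geo import *
print(dial())
move_ptp(W(-.006,.009,.115),Q); b=fz(20); print("bias",b)
movel(W(-.006,.009,.096),speed=.08)
z=.096; 
while z>.086:
    f=fz()-b
    if f[2]>2: break
    z-=.0005; movel(W(-.006,.009,z),speed=.01)
print("touch z",z,f,read_eef_pos()[2],read_time_s())
np.save("b.npy",b)
print(dial())
E
```

```text
{'line': (np.float64(-0.82), np.float64(0.112), 81, np.float64(0.044)), 'mark': (np.float64(0.25), np.float64(0.252), 96, np.float64(0.0456))}
bias [0.19688846 0.01442307 0.50521544]
touch z 0.09 [-1.60565398 -0.75126004  4.00650759] 0.09034936993907675 9.2167
{'line': (np.float64(-0.804), np.float64(0.096), 341, np.float64(0.0442)), 'mark': (np.float64(0.256), np.float64(0.281), 258, np.float64(0.0463))}
```

Run:
```python
from geo import *
b=np.load("b.npy"); z=.0895
movel(W(-.006,.009,z),speed=.01); f=fz()-b; print(f,read_eef_pos()[2])
if f[2]<4.8: z-=.0004; movel(W(-.006,.009,z),speed=.01)
for y in (.003,-.003,-.008):
    movel(W(-.006,y,z),speed=.025); f=fz()-b; print(y,z,f.round(2),read_eef_pos()[2].round(4),f@YC)
    if f[2]>7.2: z+=.0004
    if f[2]<4.5: z-=.0003
print(dial(.0413,"pics/w2.png"),read_time_s())
```

```text
[-1.57641997 -1.1414637   4.85780206] 0.08974299839230516
0.003 0.0895 [-1.61 -0.9   5.32] 0.0898 0.7117784187745292
-0.003 0.0895 [-1.83 -1.06  5.4 ] 0.0899 0.7803966483750778
-0.008 0.0895 [-1.57 -1.3   4.93] 0.0899 0.4316356089205773
{'line': (np.float64(-0.227), np.float64(0.111), 433, np.float64(0.0448)), 'mark': (np.float64(0.289), np.float64(0.298), 363, np.float64(0.0453))} 10.9667
```

Run:
```python
from geo import *
b=np.load("b.npy"); z=.0895
movel(W(-.006,-.008,.095),speed=.06); print("released",dial(.0413))
movel(W(-.006,.008,.095),speed=.08); movel(W(-.006,.008,.0915),speed=.04); print(fz()-b)
movel(W(-.006,.008,.0903),speed=.02); movel(W(-.006,.008,z),speed=.01); f=fz()-b; print(f)
if f[2]<8:
  for y in (.002,-.004,-.007):
    movel(W(-.006,y,z),speed=.025); f=fz()-b; print(y,z,f.round(2),read_eef_pos()[2].round(4))
    if f[2]>7.2: z+=.0004
    if f[2]<4.5: z-=.0003
print(dial(.0413))
movel(W(-.006,-.007,.11),speed=.1); print(dial(.0413))
movel(W(.0,-.085,.22),speed=.15); print(dial(.0413,"pics/w3.png"),read_time_s())
im=cv2.imread("pics/w3.png"); u,v=proj(camera_params("wrist"),W(.044,-.01,.077)).astype(int); print(u,v)
cv2.imwrite("pics/w3c.png",cv2.resize(im[max(v-60,0):v+60,max(u-80,0):u+80],None,fx=5,fy=5,interpolation=cv2.INTER_CUBIC))
```

```text
released {'line': (np.float64(-0.226), np.float64(0.1), 408, np.float64(0.0447)), 'mark': (np.float64(0.288), np.float64(0.297), 347, np.float64(0.0453))}
[-0.17976123 -0.18600684 -0.38508565]
[-1.3138703  -1.39036315  4.53455317]
0.002 0.0895 [-1.8  -1.37  4.94] 0.09
-0.004 0.0895 [-1.77 -1.37  4.88] 0.09
-0.007 0.0895 [-1.58 -1.06  4.99] 0.09
{'line': (np.float64(0.272), np.float64(0.117), 190, np.float64(0.0387)), 'mark': (np.float64(0.297), np.float64(0.301), 361, np.float64(0.0455))}
{'line': (np.float64(0.27), np.float64(0.106), 142, np.float64(0.0386)), 'mark': (np.float64(0.28), np.float64(0.292), 291, np.float64(0.0451))}
{'line': (np.float64(0.223), np.float64(0.091), 80, np.float64(0.0382)), 'mark': (np.float64(0.22), np.float64(0.22), 157, np.float64(0.045))} 15.3083
366 112
```

View pics/w3c.png

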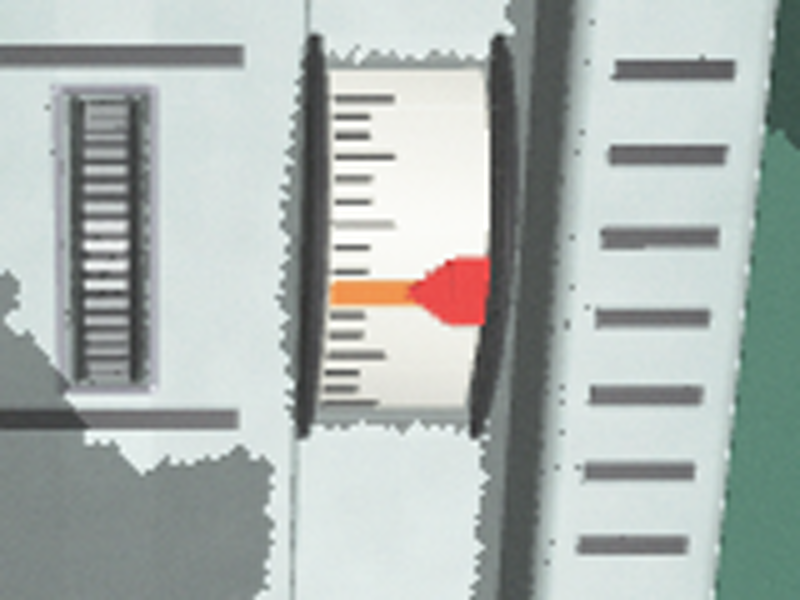

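The crop, taken from almost straight above, shows the orange line (row 292) meeting the red tip (row 291), so the dial is set. Now the gentle push.

Run:
```python
from geo import *
movel(W(-.006,0,.11),speed=.15); b=fz(16)
movel(W(-.006,0,.0925),speed=.06); z=.0903; movel(W(-.006,0,z),speed=.015)
while z>.0845:
    f=fz(10)-b
    if f[2]>11.3: break
    z-=.0006 if f[2]<9.5 else .0003; movel(W(-.006,0,z),speed=.01)
print("pressed",z,f,read_eef_pos()[2],dial(.0413)); pause(.25)
print(fz(10)-b,read_eef_pos()[2])
movel(W(-.006,0,.095),speed=.02); pause(.1); movel(W(-.006,0,.115),speed=.08)
print(dial(.0413),read_time_s())
```

```text
pressed 0.0843 [-2.97897361 -2.54117386 11.284093  ] 0.08634020992621694 {'line': (np.float64(0.293), np.float64(0.145), 186, np.float64(0.0385)), 'mark': (np.float64(0.303), np.float64(0.31), 365, np.float64(0.0451))}
[-3.25615118 -3.09695372 11.8577377 ] 0.086321028434417
{'line': (np.float64(0.292), np.float64(0.115), 136, np.float64(0.0385)), 'mark': (np.float64(0.287), np.float64(0.289), 264, np.float64(0.0449))} 22.875
```

The wheel went in about 3.7 mm and the line stayed on the mark. Now the guard.

Run:
```python
from geo import *
movel(W(-.06,0,.14),speed=.2); movel(W(-.12,0,.13),speed=.2); movel(W(-.12,0,.0905),speed=.12)
b=fz(16); x=-.095; movel(W(x,0,.0905),speed=.1)
con=None
while x<-.02:
    f=(fz(6)-b)@XC
    if con is None and f<-.9: con=x; print("contact near",x,f)
    if f<-6: break
    x+=.004 if x<-.05 else .0015; movel(W(x,0,.0905),speed=.04)
print("end",x,f,read_eef_pos(),(read_eef_pos()-O)@XC,fz()-b,read_time_s())
P=camera_params("wrist"); cv2.imwrite("pics/w4.png",read_camera("wrist")[:,:,::-1])
```

```text
contact near -0.042499999999999954 -3.674327274793716
end -0.04099999999999995 -6.697982251643242 [0.52365979 0.29888891 0.09019671] -0.043361167518746704 [-5.52010087 -4.65729655  4.6864295 ] 29.7083
```

View pics/w4.png

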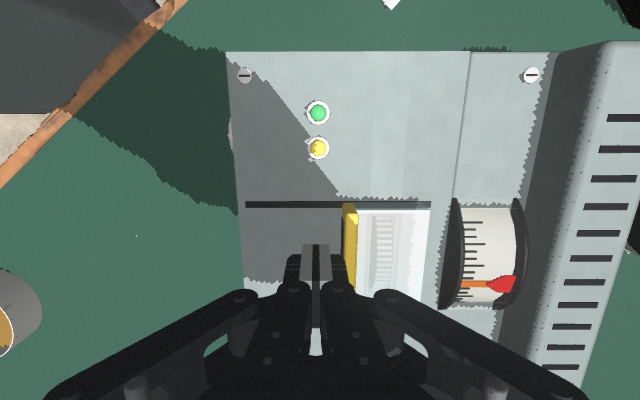

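The picture shows the hood over the wheel, its rear edge at the rail end (430,207), and the line still on the mark. One slightly firmer push will confirm it is at the stop. Then I'll withdraw and check.

Run:
```python
from geo import *
for x in (-.0395,-.038):
    movel(W(x,0,.0905),speed=.02); print(x,(read_eef_pos()-O)@XC,fz()@XC)
movel(W(-.075,0,.0905),speed=.08); movel(W(-.075,0,.13),speed=.15); movel(W(-.04,-.05,.25),speed=.2)
d=dial(.0413,"pics/w5.png"); P=camera_params("wrist"); print(d,read_time_s())
u,v=proj(P,W(.0,-.005,.075)).astype(int); print(u,v,"bar edge expected shut",[proj(P,W(-.028,y,.084)).round(1)-[u-80,v-60] for y in (.031,-.031)],"2mm open",[proj(P,W(-.03,y,.084)).round(1)-[u-80,v-60] for y in (.031,-.031)])
im=cv2.imread("pics/w5.png")
cv2.imwrite("pics/w5c.png",cv2.resize(im[max(v-60,0):v+60,max(u-80,0):u+80],None,fx=5,fy=5,interpolation=cv2.INTER_CUBIC))
```

```text
-0.0395 -0.043222734086691895 -9.243702589269526
-0.038 -0.04313832690350111 -11.62025030535303
{'line': (np.float64(0.256), np.float64(0.056), 41, np.float64(0.0386)), 'mark': (np.float64(0.238), np.float64(0.232), 113, np.float64(0.0452))} 32.2917
357 145 bar edge expected shut [array([51.9, 20.5]), array([51.1, 88.6])] 2mm open [array([49.7, 20.5]), array([49. , 88.6])]
```

View pics/w5c.png

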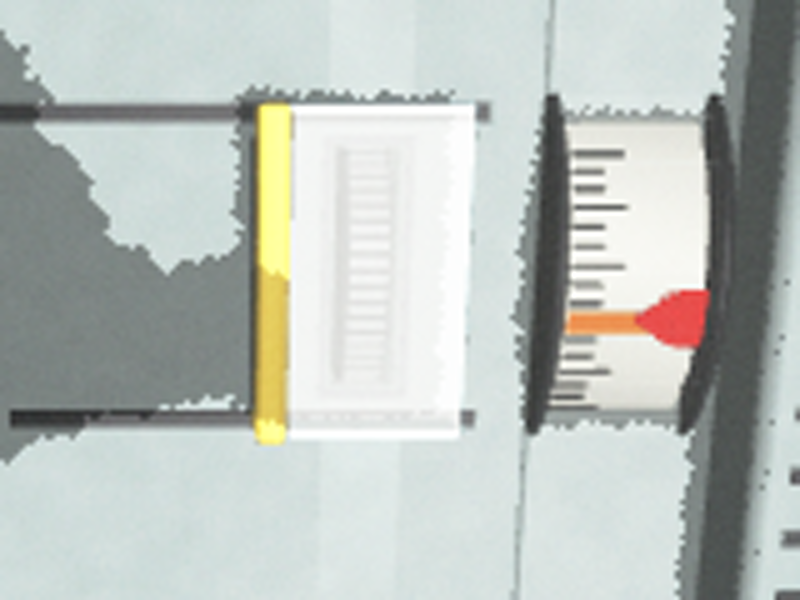

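The guard is at its stop: under 12 N it moved only 0.1 mm, and the bar edge at crop column 258 matches the shut position. The line is on the mark and the arm is clear.

```bash
python3 -c "
from bench import *
print(sign_off())"
```

```text
the job is handed in; nothing more can be done
None
```

I set the dial to the red batch mark, pushed the wheel in about 3.7 mm to store it, let it spring out, slid the guard fully shut and handed the job in at about 32 s; no verdict came back.

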